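# Check weights back into their block

## Robot

A 6-joint arm with a two-finger parallel gripper is mounted at the origin on a cart in front of the work surface, level with it; the furniture and walls round the work are solid. World frame = base frame: x ahead of the robot, y to its left, z up, the work surface at z = 0. Lengths are in m, angles in rad, forces in N, time in s.
With the tool pointing down it reaches from about 0.25 to 0.725 m from the base axis. Payload 4 kg.
Tool frame: the origin (TCP) lies at the very end of the fingers, on their centre line; the grasp point (between the pads) lies 19 mm behind it; z points along the fingers, y is the line along which they close (so a half turn about z gives the same grasp; the last joint's range is limited). The gripper opens to 85 mm and grips with 20 to 120 N. Pads are 22 mm wide; open, the fingers measure 114 mm over their backs; the gripper's body (76 mm by 85 mm) begins 54 mm behind the grasp point. The pads swing forward as they close: fully open they stand 13 mm farther back than shut.
Start: joints at [1.308, 0.241, 0.005, 1.335, 0, 1.571], TCP at [0.13, 0.483, 0.231] pointing down, gripper open.
Joint ranges: [-2.72, 2.72], [-1.05, 1.87], [-1.09, 1.28], [-1.99, 2.15], [-1.42, 1.44], [-3.14, 3.14]. Speed limits (rad/s): [2.79, 2.79, 3.14, 3.14, 3.14, 3.14].

## Interface

Orientations are given as a unit quaternion [w, x, y, z].
In Python, from plant import arm gives the robot as it stands. Calls block until the motion is done:
- arm.move_ptp(position, orientation): joint-space move of the TCP to a pose.
- arm.line_to(position, ori=None, speed=0.15, stop_force=None): straight line of the TCP; ori=None keeps the orientation; speed is the mean speed in m/s. With stop_force (N) it stops when the force on the tool has changed by that much, and returns True; else False.
- arm.move_joints(angles): joint-space move.
- arm.ungrasp() and arm.close(force=None): open the fingers fully, or close them until they stop; force is the grip in N (None keeps the last).
- arm.dwell(seconds).
- arm.solve_ik(position, orientation): joint angles nearest the present ones, or None.
- arm.sense(): the state.
- arm.snapshot(name): name is "side" or "top"; returns a dict with "frame" (420x560x3 uint8, blue, green, red), "K" (3x3 intrinsics, pixels), "pose" (4x4, takes a point from camera to world coordinates). Camera axes: x right, y up, looking along -z (the intrinsics and any distortion apply to the point x, -y, -z); pixel columns grow to the right and rows downward; lengths in m; the calibration is good to about 2 mm. A picture is of the moment at which its call begins. There is no depth.
A pose or a line that the arm cannot do raises arm.IKError and nothing moves.
- arm.job_done(): hands the job in; it is judged then, once.
The state is a dict: "t": time; "joint_pos": joint angles; "dq": joint speeds; "joint_efforts": joint torques, N m; "tcp_pos": TCP position; "ee_rot": TCP orientation; "ft_force": force on the tool from outside, world axes, zero at the start; "moment": the same for the moment, N m; "width": finger opening in m; "grasp_force": force on a finger pad.
Only numpy, scipy, OpenCV 4.12 (cv2) and the standard library are available. Lean on these libraries where they do the work, as an engineer would, in place of code of your own. Each camera call takes 0.05 s, during which the arm holds its last target. There are 200 camera calls.

## Task

The balance has been checked and its four steel weights are still standing about on the table. Put every weight back upright into its own recess in the wooden block, the one that fits it, so that they stand in a row from smallest to largest, each fully down on the recess floor. Set each weight down rather than letting it drop, and leave the tape roll and the sample pot where they are.

Things in the scene. Friction and masses are not known exactly. Their poses are not given: they have to be found in the camera images.
- weight_1_mid (a point): smallest check weight, a loose stainless-steel cylinder standing upright on its flat foot: body 20 mm in diameter and 32 mm high, with a narrow neck and button on top, 46 mm high over all, about 90 g (may vary by 10 %). The point is on its axis, half-way up (23 mm above its foot); z points up. Take it round the body, fingertips 10 mm or more above its foot (8 mm goes into the recess).
- weight_2_mid (a point): second smallest check weight, a loose stainless-steel cylinder standing upright on its flat foot: body 30 mm in diameter and 37 mm high, with a narrow neck and button on top, 54 mm high over all, about 220 g (may vary by 10 %). The point is on its axis, half-way up (27 mm above its foot); z points up. Take it round the body, fingertips 10 mm or more above its foot (8 mm goes into the recess).
- weight_3_mid (a point): second largest check weight, a loose stainless-steel cylinder standing upright on its flat foot: body 40 mm in diameter and 44 mm high, with a narrow neck and button on top, 64 mm high over all, about 470 g (may vary by 10 %). The point is on its axis, half-way up (32 mm above its foot); z points up. Take it round the body, fingertips 10 mm or more above its foot (8 mm goes into the recess).
- weight_4_mid (a point): largest check weight, a loose stainless-steel cylinder standing upright on its flat foot: body 50 mm in diameter and 46 mm high, with a narrow neck and button on top, 70 mm high over all, about 760 g (may vary by 10 %). The point is on its axis, half-way up (35 mm above its foot); z points up. Take it round the body, fingertips 10 mm or more above its foot (8 mm goes into the recess).
- recess_1_floor (a point): centre of the felt floor of the smallest recess in the fixed wooden block, for the smallest weight: round, 29 mm in diameter (4.5 mm of play all round the weight), 8 mm deep, 3.5 mm chamfer at the mouth, floor 10 mm above the table. Block 267 x 80 mm, 18 mm high, lying at any angle; its four recesses in a row are 55, 65 and 75 mm apart (centres), from the smallest on. x points along the row towards the largest recess, z up.
- recess_2_floor (a point): centre of the felt floor of the second smallest recess in the fixed wooden block, for the second smallest weight: round, 39 mm in diameter (4.5 mm of play all round the weight), 8 mm deep, 3.5 mm chamfer at the mouth, floor 10 mm above the table. x points along the row towards the largest recess, z up.
- recess_3_floor (a point): centre of the felt floor of the second largest recess in the fixed wooden block, for the second largest weight: round, 49 mm in diameter (4.5 mm of play all round the weight), 8 mm deep, 3.5 mm chamfer at the mouth, floor 10 mm above the table. x points along the row towards the largest recess, z up.
- recess_4_floor (a point): centre of the felt floor of the largest recess in the fixed wooden block, for the largest weight: round, 59 mm in diameter (4.5 mm of play all round the weight), 8 mm deep, 3.5 mm chamfer at the mouth, floor 10 mm above the table. x points along the row towards the largest recess, z up.
- tape_roll: bystander: white roll of tape standing on its flat side, 62 mm across, 48 mm high, loose; origin at the centre of its underside. To be left alone.
- sample_pot: bystander: small white lidded sample pot, 38 mm across, 58 mm high, loose; origin at the centre of its underside. To be left alone.
Not all that is in view belongs to the job. Leave any orange or yellow look-alike of the part that bears weight_1_mid alone.

How it is judged:
At the end, for the whole second after the job is handed in: Each of the four weights stands in the recess of its own size: its axis within 10 mm of the recess centre, its foot no more than 3 mm above the recess floor, upright within 0.06 rad, at rest (horizontal distance between weight_1_mid and recess_1_floor below 0.01 m and z of weight_1_mid in the frame of recess_1_floor below 0.026 m and angle between each of weight_1_mid, weight_2_mid, weight_3_mid, weight_4_mid's own z axis and vertical below 0.06 rad and linear speed of each of weight_1, weight_2, weight_3, weight_4 below 0.02 m/s and horizontal distance between weight_2_mid and recess_2_floor below 0.01 m and z of weight_2_mid in the frame of recess_2_floor below 0.03 m and horizontal distance between weight_3_mid and recess_3_floor below 0.01 m and z of weight_3_mid in the frame of recess_3_floor below 0.035 m and horizontal distance between weight_4_mid and recess_4_floor below 0.01 m and z of weight_4_mid in the frame of recess_4_floor below 0.038 m); the robot touches nothing.
It fails at once if a weight is let fall (faster than 0.7 m/s while not in the fingers) ((linear speed of weight_1 above 0.7 m/s and contact force between weight_1 and the fingers below 0.3 N) or (linear speed of weight_2 above 0.7 m/s and contact force between weight_2 and the fingers below 0.3 N) or (linear speed of weight_3 above 0.7 m/s and contact force between weight_3 and the fingers below 0.3 N) or (linear speed of weight_4 above 0.7 m/s and contact force between weight_4 and the fingers below 0.3 N)).
It fails at once if the tape roll or the sample pot is disturbed (moved more than 15 mm) (distance of any of tape_roll, sample_pot from where it was at the start of the episode above 0.015 m).
It also fails if it takes over 104 s, if anything falls off the work surface, if the arm or the gripper's body presses on something with over 40 N, if the wrist force passes 120 N, or if a joint passes its speed limit or range.

## Working session

There is one attempt and no reset: what is moved stays moved. The work goes in short steps, each a Python script; the robot and the scene stay as the last script left them, time stands still between calls to the robot, and variables do not carry over. Pictures are saved under pics/ and viewed, at most 14 in all, crops included, and the job is handed in when it is done.

```bash
ls; mkdir -p pics; python3 - <<'E'
from plant import arm
import cv2,numpy as np,pickle
d={}
for n in("side","top"):
    s=arm.snapshot(n); d[n]=s; cv2.imwrite(f"pics/{n}0.png",s["frame"]); print(n,[k for k in s],np.round(s["K"],1).tolist(),np.round(s["pose"],3).tolist())
    for k in s:
        if k not in("frame","K","pose"):print(k,s[k])
pickle.dump(d,open("s0.pkl","wb"))
print(arm.sense())
E
```

```text
pics
side ['frame', 'K', 'pose'] [[404.3, 0.0, 283.0], [0.0, 404.3, 207.6], [0.0, 0.0, 1.0]] [[-0.952, 0.11, -0.285, 0.299], [-0.304, -0.425, 0.852, 0.82], [-0.027, 0.898, 0.438, 0.459], [0.0, 0.0, 0.0, 1.0]]
top ['frame', 'K', 'pose'] [[479.4, 0.0, 278.0], [0.0, 479.4, 201.0], [0.0, 0.0, 1.0]] [[-0.026, 0.999, -0.039, 0.491], [-0.999, -0.027, -0.018, 0.039], [-0.019, 0.038, 0.999, 1.282], [0.0, 0.0, 0.0, 1.0]]
{'t': 0.1, 'joint_pos': array([1.30801132e+00, 2.41327473e-01, 3.86589552e-03, 1.33517948e+00,
       2.82525101e-05, 1.57081416e+00]), 'dq': array([ 0.00071296, -0.00119242,  0.00329403, -0.00107175,  0.00076713,
       -0.00043093]), 'joint_efforts': array([-3.17366766e-04, -3.73137546e+01,  2.53009969e+01,  1.08565640e-02,
       -3.82072119e-05, -2.38538746e-06]), 'tcp_pos': array([0.1297333 , 0.48230245, 0.23050969]), 'ee_rot': array([-1.34839631e-04,  1.31023566e-01,  9.91378825e-01, -9.12563888e-04]), 'ft_force': array([-0.16294615,  0.1869352 , -0.49863902]), 'moment': array([-0.02252015,  0.02448451, -0.03633517]), 'grasp_force': 0.0, 'width': 0.08542245727724682}
```

View pics/side0.png

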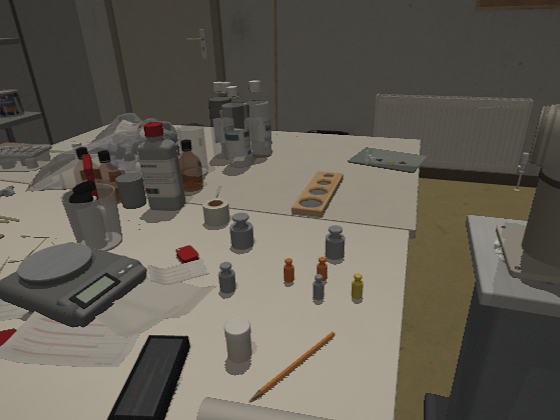

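View pics/top0.png

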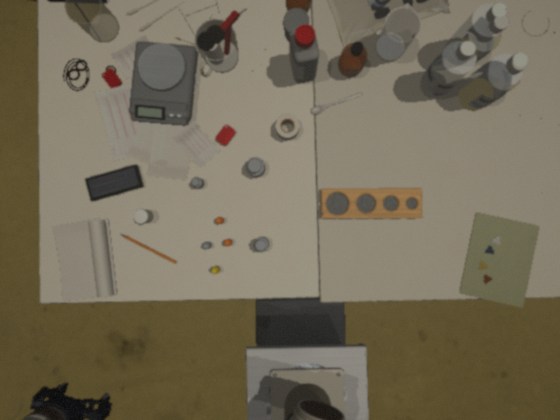

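Side view: block at (320,193), weights 4/3/2/1 at about (241,232), (335,243), (227,278), (318,289); tape roll (216,213), pot (237,340). Top: weights 4 (255,167), 3 (261,244), 2 (197,183), 1 (207,246); block (372,203) with the largest recess at left. I'll zoom in on both.

```bash
python3 - <<'E'
import cv2,pickle,numpy as np
d=pickle.load(open("s0.pkl","rb"))
t=d["top"]["frame"][110:280,180:430]; s=d["side"]["frame"][160:310,205:375]
cv2.imwrite("pics/tz.png",cv2.resize(t,None,fx=3.2,fy=3.2,interpolation=cv2.INTER_CUBIC))
cv2.imwrite("pics/sz.png",cv2.resize(s,None,fx=4,fy=4,interpolation=cv2.INTER_CUBIC))
E
```

```text
(no output)
```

View pics/tz.png

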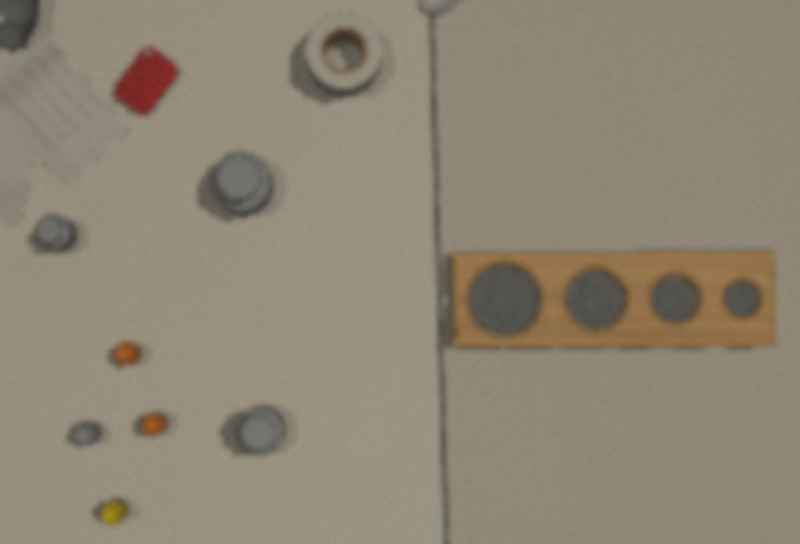

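View pics/sz.png

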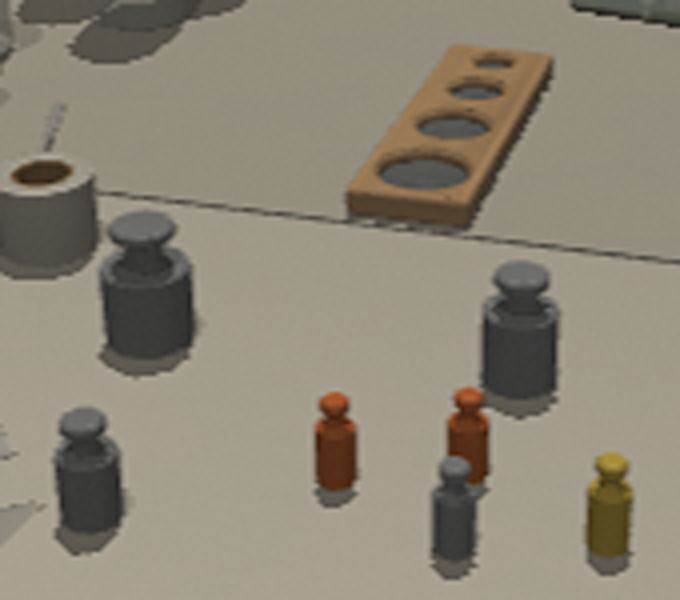

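Zooms show all parts clear: the smallest recess is at the right (−y) end of the block, weight tops have distinct buttons, and shadows are beige while the steel is neutral. Next I'll segment, cast rays and triangulate.

```bash
cat > vis.py <<'E'
import cv2,numpy as np
def ray(s,uv):
    K,P=s["K"],s["pose"]; v=np.array([(uv[0]-K[0,2])/K[0,0],-(uv[1]-K[1,2])/K[1,1],-1]); v=P[:3,:3]@v
    return P[:3,3],v/np.linalg.norm(v)
def onz(s,uv,z):
    o,v=ray(s,uv); return o+v*(z-o[2])/v[2]
def tri(a,ua,b,ub):
    o1,v1=ray(a,ua);o2,v2=ray(b,ub)
    t=np.linalg.lstsq(np.c_[v1,-v2],o2-o1,rcond=None)[0]
    p,q=o1+t[0]*v1,o2+t[1]*v2; return (p+q)/2,np.linalg.norm(p-q)
def project(s,p):
    c=s["pose"][:3,:3].T@(np.array(p)-s["pose"][:3,3]); c=c/-c[2]
    return np.array([s["K"][0,0]*c[0]+s["K"][0,2],-s["K"][1,1]*c[1]+s["K"][1,2]])
def neutral(f):
    f=cv2.GaussianBlur(f,(3,3),0).astype(int); return ((f[...,2]-f[...,0])*100<8*f.sum(2)/3).astype(np.uint8)
def blob(m,uv,r=30):
    n,l,st,c=cv2.connectedComponentsWithStats(m,connectivity=4)
    k=[i for i in range(1,n) if st[i,4]>25]; i=min(k,key=lambda i:np.hypot(*(c[i]-uv))); return (l==i),st[i],c[i]
E
python3 - <<'E'
from vis import *
import pickle
d=pickle.load(open("s0.pkl","rb"));T,S=d["top"],d["side"]
mt=neutral(T["frame"]); ms=neutral(S["frame"])
seeds={1:((207,246),(318,289)),2:((197,183),(227,278)),3:((261,244),(335,243)),4:((255,167),(241,232))}
R={1:.01,2:.015,3:.02,4:.025}; H={1:.046,2:.054,3:.064,4:.07};zb={1:.032,2:.037,3:.044,4:.046}
for k,(ut,us) in seeds.items():
    bt,stt,ct=blob(mt,ut); bs,sts,cs=blob(ms,us)
    ys=np.unique(np.where(bs)[0]); L=np.array([np.where(bs[y])[0][[0,-1]] for y in ys]); w=L[:,1]-L[:,0]+1
    n=len(ys); nk=n//8+np.argmin(w[n//8:n//2]); 
    top=np.array([L[:nk].mean(),(ys[0]-.5+ys[nk])/2])
    bot=np.array([L[n//2:-4].mean(),ys[-1]+.5])
    g=cv2.cvtColor(T["frame"],cv2.COLOR_BGR2GRAY)
    f0=onz(S,bot,0); dr=f0[:2]-S["pose"][:2,3]; dr/=np.linalg.norm(dr); foot=f0[:2]+dr*R[k]
    print(k,"top blob",stt,ct.round(1),"side",sts,"w",w.tolist())
    c,gap=tri(T,ct,S,cs); print("  centroid tri",c.round(4),round(gap,4)," foot",foot.round(4)," top-ray@H/2",onz(T,ct,H[k]/2)[:2].round(4)," button side ray@H",onz(S,top,H[k]-.003)[:2].round(4))
# recesses
o=T["frame"].astype(int)
def wood(f):
    h=cv2.cvtColor(f,cv2.COLOR_BGR2HSV); return cv2.inRange(h,(5,80,60),(22,255,255))
res={}
for nm,s,box in(("top",T,(310,180,430,225)),("side",S,(285,165,350,220))):
    x0,y0,x1,y1=box; m=np.zeros(s["frame"].shape[:2],np.uint8); m[y0:y1,x0:x1]=wood(s["frame"])[y0:y1,x0:x1]
    cs,hi=cv2.findContours(m,cv2.RETR_CCOMP,cv2.CHAIN_APPROX_NONE)
    hs=[c for c,h in zip(cs,hi[0]) if h[3]>=0 and cv2.contourArea(c)>15]
    E=sorted([cv2.fitEllipse(c) for c in hs],key=lambda e:-e[1][1]); res[nm]=[e[0] for e in E]; print(nm,[tuple(np.round(e[0]+e[1],1)) for e in E])
P=[]
for a,b in zip(res["top"],res["side"]):
    p,g=tri(T,a,S,b); q=onz(T,a,.018); P.append(q); print(p.round(4),round(g,4),q.round(4), onz(S,b,.018).round(4))
P=np.array(P); print(np.linalg.norm(np.diff(P,axis=0),axis=1), np.arctan2(*(P[0]-P[-1])[[1,0]]))
E
```

```text
1 top blob [255 238  13  13 132] [261.  244.1] side [314 275  10  25 206] w [4, 7, 7, 6, 5, 5, 6, 10, 10, 10, 10, 10, 10, 10, 9, 9, 9, 9, 9, 9, 9, 9, 9, 9, 6]
  centroid tri [ 0.4394  0.1194 -0.0828] 0.0359  foot [0.427  0.2538]  top-ray@H/2 [0.4273 0.1091]  button side ray@H [0.4276 0.2562]
2 top blob [192 178  10   9  71] [196.7 182.4] side [219 262  16  31 406] w [5, 8, 10, 11, 11, 11, 10, 11, 12, 14, 15, 15, 15, 15, 15, 15, 15, 16, 15, 15, 15, 15, 15, 15, 15, 15, 14, 14, 13, 13, 8]
  centroid tri [0.5943 0.2751 0.0214] 0.0001  foot [0.5961 0.2761]  top-ray@H/2 [0.5939 0.2741]  button side ray@H [0.5931 0.276 ]
3 top blob [255 238  13  13 132] [261.  244.1] side [326 225  19  35 535] w [1, 9, 11, 13, 13, 13, 12, 11, 11, 14, 16, 18, 18, 19, 18, 18, 18, 18, 18, 18, 18, 18, 18, 18, 18, 18, 18, 18, 18, 18, 18, 16, 16, 12, 6]
  centroid tri [0.4271 0.1089 0.025 ] 0.0007  foot [0.4254 0.1114]  top-ray@H/2 [0.4278 0.1086]  button side ray@H [0.4268 0.1106]
4 top blob [247 159  17  17 225] [255.4 166.7] side [230 213  23  37 673] w [9, 12, 14, 16, 16, 15, 14, 12, 12, 14, 17, 19, 21, 21, 2
[... 358 characters left out ...]
 np.float64(19.1)), (np.float64(390.2), np.float64(202.9), np.float64(14.7), np.float64(15.0)), (np.float64(411.2), np.float64(202.8), np.float64(11.2), np.float64(11.5))]
side [(np.float64(310.5), np.float64(203.3), np.float64(8.9), np.float64(22.5)), (np.float64(317.8), np.float64(191.9), np.float64(6.3), np.float64(18.1)), (np.float64(323.5), np.float64(183.0), np.float64(4.3), np.float64(13.0))]
[ 0.5297 -0.0943  0.0101] 0.0006 [ 0.5297 -0.0934  0.018 ] [ 0.5253 -0.0782  0.018 ]
[ 0.528  -0.1693  0.0102] 0.0002 [ 0.5279 -0.168   0.018 ] [ 0.5239 -0.1521  0.018 ]
[ 0.5266 -0.2347  0.0104] 0.0002 [ 0.5264 -0.2331  0.018 ] [ 0.5226 -0.2168  0.018 ]
[0.0746534  0.06506473] 1.5471434653771186
```

Heights check: weights' mid-points triangulate at 21–27 mm and felt floors at 10 mm; recess spacing is 74.7/65.1 mm. Starting with weight 3.

```bash
cat > rob.py <<'E'
from plant import arm
import numpy as np
W={1:(.427,.2545),2:(.5945,.2755),3:(.4268,.110),4:(.6305,.1200)}
Rc={4:(.5297,-.0934),3:(.5279,-.1682),2:(.5264,-.2331),1:(.5251,-.2881)}
DIA={1:.02,2:.03,3:.04,4:.05}
G=.012; UP=.15
def quat(deg):
    a=np.radians(deg+90)/2; return np.array([0,np.cos(a),np.sin(a),0])
def goto(xy,z,deg):
    q0=arm.sense()["joint_pos"]; c=[]
    for d in(deg,deg+180):
        q=arm.solve_ik([*xy,z],quat(d))
        if q is not None: c.append((np.abs(np.array(q)-q0).max(),d))
    d=min(c)[1]; arm.move_ptp([*xy,z],quat(d))
def pick(k,deg,force=60):
    xy=W[k]; goto(xy,UP,deg); arm.line_to([*xy,G],speed=.12,stop_force=15); arm.close(force); arm.dwell(.2)
    s=arm.sense(); print("pick",k,"w",s["width"].__round__(4),"f",s["grasp_force"],s["tcp_pos"].round(4))
    arm.line_to([*xy,.04],speed=.05); arm.line_to([*xy,UP],speed=.15)
    s=arm.sense(); print("  lifted w",round(s["width"],4),s["ft_force"].round(2),"t",s["t"])
    return abs(s["width"]-DIA[k])<.006
def place(k,deg=0,off=(0,0)):
    xy=np.array(Rc[k])+off; goto(xy,UP,deg); arm.line_to([*xy,G+.025],speed=.12)
    arm.dwell(.2); hit=arm.line_to([*xy,G+.009],speed=.02,stop_force=8)
    s=arm.sense(); h=s["tcp_pos"][2]-G-.010; print("place",k,"hit",hit,"height over floor",round(h,4),s["tcp_pos"].round(4))
    return h<.003
def release(k):
    arm.ungrasp(); p=arm.sense()["tcp_pos"]; arm.line_to([p[0],p[1],.13],speed=.1); print("t",arm.sense()["t"])
E
python3 - <<'E'
from rob import *
if pick(3,0) and place(3): release(3)
import cv2
s=arm.snapshot("top"); cv2.imwrite("pics/t1.png",s["frame"]); s=arm.snapshot("side"); cv2.imwrite("pics/s1.png",s["frame"]) 
E
```

```text
pick 3 w 0.0385 f 59.72559242974967 [0.4269 0.1101 0.0127]
  lifted w 0.0389 [ 0.53 -0.68 -6.17] t 5.45
place 3 hit True height over floor 0.0007 [ 0.5276 -0.1681  0.0227]
t 10.325
```

```bash
python3 - <<'E'
import cv2
f=cv2.imread("pics/s1.png")[100:310,190:400]; cv2.imwrite("pics/s1z.png",cv2.resize(f,None,fx=2.8,fy=2.8,interpolation=2))
E
```

```text
(no output)
```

View pics/s1z.png

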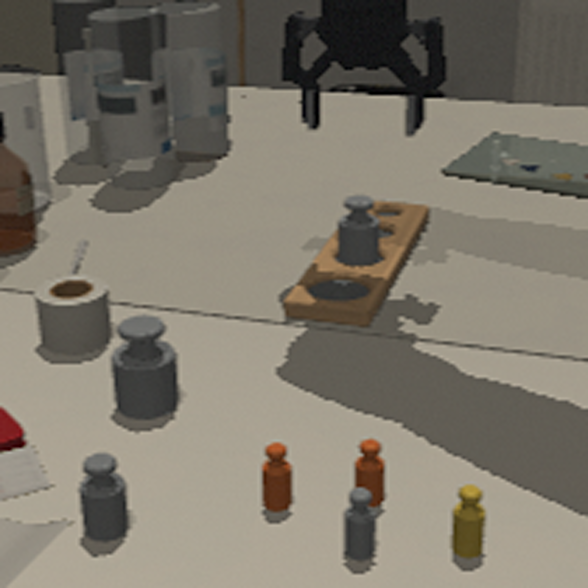

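Weight 3 stands upright in recess 3 (crop (358,232)), and nothing else moved. On to 4, 2 and 1.

```bash
python3 - <<'E'
from rob import *
for k,d in((4,0),(2,0),(1,60)):
    if not(pick(k,d) and place(k)): print("STOP",k); break
    release(k)
else:
    goto((.35,.15),.3,0)
import cv2
for n in("top","side"):
    s=arm.snapshot(n); cv2.imwrite(f"pics/{n}2.png",s["frame"])
a=cv2.imread("pics/top2.png")[100:290,180:430];b=cv2.imread("pics/side2.png")[150:320,200:380]
cv2.imwrite("pics/c2.png",np.hstack([cv2.resize(a,(500,380),interpolation=2)[:,200:],cv2.resize(b,(402,380),interpolation=2)]))
E
```

```text
pick 4 w 0.0481 f 63.82058574585244 [0.6305 0.1202 0.013 ]
  lifted w 0.0484 [ 0.07  0.32 -7.18] t 15.125
place 4 hit True height over floor 0.0009 [ 0.5294 -0.0934  0.0229]
t 19.7167
pick 2 w 0.0281 f 59.82586315367371 [0.5948 0.2757 0.0126]
  lifted w 0.0282 [-0.62 -0.23 -2.55] t 24.775
place 2 hit True height over floor 0.0006 [ 0.5261 -0.233   0.0226]
t 30.4333
pick 1 w 0.0176 f 58.72060461446381 [0.4271 0.2545 0.0123]
  lifted w 0.0176 [ 0.33 -0.5  -0.65] t 35.9667
place 1 hit True height over floor 0.0004 [ 0.5248 -0.288   0.0224]
t 41.85
```

View pics/c2.png

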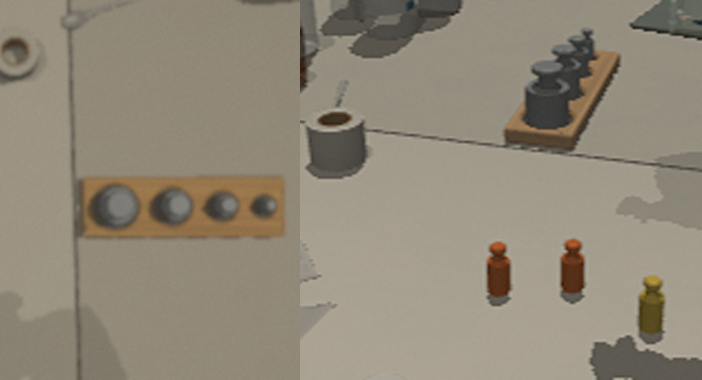

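All four weights stand upright and centred in the block row (crop (115,205) to (265,205)). Every placing touched within 1 mm of the floor, and the bystanders and look-alikes haven't moved. Handing in.

```bash
python3 -c "
from plant import arm
print(arm.job_done())"
```

```text
the job is handed in; nothing more can be done
None
```

The job is handed in: all four weights stand upright in their own recesses, smallest to largest, each set down within 1 mm of the floor, with the tape roll and sample pot left alone; the hand-in returned no verdict.

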